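# Push a slide box into the packed rack

## Robot

A 7-joint arm with a two-finger parallel gripper is mounted at the origin on a cart in front of the work surface, level with it; the furniture and walls round the work are solid. World frame = base frame: x ahead of the robot, y to its left, z up, the work surface at z = 0. Lengths are in m, angles in rad, forces in N, time in s.
With the tool pointing down it reaches from about 0.35 to 0.9 m from the base axis. Payload 8.1 kg.
Tool frame: the origin (TCP) lies where the fingers leave the gripper's body, on its centre line; the fingertips stand 66 mm ahead of it and the grasp point (between the pads) lies 47 mm ahead of it; z points along the fingers, y is the line along which they close (so a half turn about z gives the same grasp; the last joint's range is limited). The gripper opens to 92 mm and grips with 3 to 60 N. Pads are 19 mm wide; open, the fingers measure 130 mm over their backs; the gripper's body (75 mm by 190 mm) begins 47 mm behind the grasp point.
Start: joints at [1.11, 0.434, 0.025, 1.573, -0.012, 1.134, -0.075], TCP at [0.219, -0.585, 0.292] pointing down, gripper open.
Joint ranges: [-2.62, 2.62], [-0.44, 2.09], [-1.27, 1.32], [0.08, 2.57], [-1.32, 4.46], [0.12, 2], [-2.74, 2.74]. Speed limits (rad/s): [2.22, 2.22, 3.01, 3.01, 3.14, 3.14, 3.14].

## Interface

Orientations are given as a unit quaternion [x, y, z, w].
In Python, from station import r gives the robot as it stands.
- The arm moves only by the tool send_rows, never from a script. Its arguments are lists of equal length, an entry for each row: "linear": the shift along the tool's x, y, z in cm, a list of three; "twist": the turn, a rotation vector about the tool's x, y, z in rad, a list of three. In form: {"linear": [[tx, ty, tz], ...], "twist": [[ax, ay, az], ...]}. A call has 1 to 10 rows; each row shifts and turns the commanded pose from where the row before left it, along the tool's axes as they then stand; what a row does not reach is not made up. A row lasts 1/12 s, in which the tool goes at most 41.7 mm and 7.16 degrees, less where a joint would pass 70% of its speed; a pose out of reach is approached as far as the arm can. A call with a gripper value outside its range is refused whole. "claw" is the opening, from 0 (shut) to 1 (fully open), set as the call begins (left out, the last holds). The fingers move at their own pace and stop on an object; the grip force is fixed at half the most. Time passes only in rows, so rows that do not move let the fingers close. It gives the time, the measured TCP pose, the force, the opening and the grip force at its end, in the units of the state.
- r.get_state(): the state, without advancing time (a new reading comes with each control period).
- r.get_image(name): name is "scene" or "top"; returns a dict with "pixels" (384x512x3 uint8, red, green, blue), "fx", "fy", "cx", "cy" (pixels), "origin" and "rotation" of the camera in the world. Camera axes: x right, y up, looking along -z (the intrinsics and any distortion apply to the point x, -y, -z); pixel columns grow to the right and rows downward; lengths in m; the calibration is good to about 2 mm. A picture is of the moment at which its call begins. There is no depth.
- r.finish_job(): hands the job in; it is judged then, once.
The state is a dict: "time": time; "joint_positions": joint angles; "qvel": joint speeds; "joint_torque": joint torques, N m; "position": TCP position; "tool_rot": TCP orientation; "wrist_force": force on the tool from outside, world axes, zero at the start; "ft_torque": the same for the moment, N m; "grip_width": finger opening in m; "grip_force": force on a finger pad.
Only numpy, scipy, OpenCV 4.12 (cv2) and the standard library are available. Lean on these libraries where they do the work, as an engineer would, in place of code of your own. Each camera call takes 0.05 s, during which the arm holds its last target. There are 200 camera calls.

## Task

File the slide box that stands alone on the desk into the opening in the rack's row: work it in from the open front between the second and third boxes, nudging them gently apart against the spring plate, and push it home. Seat it with a steady push of about 12 N against the back wall for a second, then let go. Leave all five boxes upright, straight and home in the rack, ram nothing, and do not disturb the canister, the jar or the eyepiece.

Things in the scene. Friction and masses are not known exactly. Their poses are not given: they have to be found in the camera images.
- new_box: The one that stands upright alone on the desk, off the rack: box of microscope slides, blue with a white top, a closed rigid block 30 mm thick (its x), 80 mm long (its y), 52 mm tall (its z), sharp-cornered, about 0.12 kg; origin at the centre of its underside. Its mass varies (0.7 to 1.4 times). While it is away from the rack its long axis points ahead of the robot to within about 30 degrees.
- rack: Low rack fixed to the desk: grey back and cheeks, bare metal base, open at the front (-x). Origin on the desk under the middle; +x points into the rack, away from the robot, z up, the row runs along y. Base plate 5 mm thick, x from -44 to +48 mm. Left cheek's inner face at y = +85 mm, right cheek's at y = -83 mm; cheeks and back 49 mm high.
- rack_back (a point): Middle of the inner face of the rack's back wall, at x = +40 mm, 27 mm above the desk, axes as the rack's. A box that touches the back wall has its centre at x = 0 and its front end at x = -40 mm in the rack's frame. The five boxes fit only when the spring plate gives about 7 mm.
- bookend (a joint): Orange sprung plate (76 x 5 x 40 mm) at the right (-y) end of the row: its face is at y = -58 mm in the rack's frame at 0; the value is how far (m) it has been pushed towards -y, up to 0.016. It pushes back with 2 N at 0, rising by 1 N per 10 mm, and returns by itself.
- row_box_1: Number 1 of 4 in the row, counted from the left (+y): box of microscope slides, blue with a white top, a closed rigid block 30 mm thick (its x), 80 mm long (its y), 52 mm tall (its z), sharp-cornered, about 0.12 kg; origin at the centre of its underside. Stands loose on the rack's base, long axis along the rack's x, its end within 2 mm of the back wall. At the left cheek.
- row_box_2: Number 2 of 4 in the row, counted from the left (+y): box of microscope slides, blue with a white top, a closed rigid block 30 mm thick (its x), 80 mm long (its y), 52 mm tall (its z), sharp-cornered, about 0.12 kg; origin at the centre of its underside. Stands loose on the rack's base, long axis along the rack's x, its end within 2 mm of the back wall. The opening, 17 to 22 mm wide at the start, narrower than a box, is on its right (-y).
- row_box_3: Number 3 of 4 in the row, counted from the left (+y): box of microscope slides, blue with a white top, a closed rigid block 30 mm thick (its x), 80 mm long (its y), 52 mm tall (its z), sharp-cornered, about 0.12 kg; origin at the centre of its underside. Stands loose on the rack's base, long axis along the rack's x, its end within 2 mm of the back wall. The opening is on its left (+y).
- row_box_4: Number 4 of 4 in the row, counted from the left (+y): box of microscope slides, blue with a white top, a closed rigid block 30 mm thick (its x), 80 mm long (its y), 52 mm tall (its z), sharp-cornered, about 0.12 kg; origin at the centre of its underside. Stands loose on the rack's base, long axis along the rack's x, its end within 2 mm of the back wall. At the sprung plate.
- can: Bystander: small canister, black below and clear above, 38 mm diameter, 56 mm tall, loose on the desk; origin under its centre.
- jar: Bystander: white jar with a red cap, 60 mm diameter, 60 mm tall, loose on the desk; origin under its centre.
- spare_eyepiece: Bystander: black microscope eyepiece, 35 mm diameter, 45 mm tall, standing loose on the desk; origin under its centre.
Not all that is in view belongs to the job. What is shaped like the row_box_1 but pink or purple is not meant.

How it is judged:
By the outcome, as a careful person would: the job done as asked, in the order asked, and still so for the second after the job is handed in, with the robot touching nothing.
It also fails if it takes over 72 s, if anything falls off the work surface, if the arm or the gripper's body presses on something with over 40 N, if the wrist force passes 120 N, or if a joint passes its speed limit or range.

## Working session

There is one attempt and no reset: what is moved stays moved. The work goes in short steps, Python scripts to look and compute and a tool call to move; the robot and the scene stay as the last step left them, time stands still between calls to the robot, and variables do not carry over. Pictures are saved under pics/ and viewed, at most 10 in all, crops included, and the job is handed in when it is done.

Besides the shell and the picture viewer there is one more tool, called after "Request:" as a command line: name --argument value ..., lists and objects as JSON in quotes. send_rows: Moves the arm, as the interface text tells. Its arguments: {"type":"object","properties":{"linear":{"type":"array","items":{"type":"array","items":{"type":"number"}}},"twist":{"type":"array","items":{"type":"array","items":{"type":"number"}}},"claw":{"type":"number"}},"required":["linear","twist"]}

```bash
mkdir -p pics
cat > h.py <<'E'
import numpy as np,cv2
from station import r
from scipy.spatial.transform import Rotation as R
def pic(name,fn):
    im=r.get_image(name); np.save('pics/'+fn+'.npy',im,allow_pickle=True)
    cv2.imwrite('pics/'+fn+'.png',im['pixels'][:,:,::-1]); return im
def Rm(im):
    q=np.array(im['rotation'],float); return q if q.shape==(3,3) else R.from_quat(q).as_matrix()
def ray(im,u,v,z):
    M=Rm(im); o=np.array(im['origin'])
    d=M@np.array([(u-im['cx'])/im['fx'],-(v-im['cy'])/im['fy'],-1]); return o+d*(z-o[2])/d[2]
def proj(im,p):
    c=Rm(im).T@(np.array(p)-im['origin']); return im['cx']-im['fx']*c[0]/c[2], im['cy']+im['fy']*c[1]/c[2]
E
python3 - <<'E'
from h import *
for n in('top','scene'):
    im=pic(n,n+'0'); print({k:v for k,v in im.items() if k!='pixels'})
a=cv2.imread('pics/top0.png');b=cv2.imread('pics/scene0.png')
cv2.imwrite('pics/t0.png',cv2.resize(a,(800,600),interpolation=2))
cv2.imwrite('pics/s0.png',cv2.resize(b,(800,600),interpolation=2))
print(r.get_state())
E
```

```text
{'fx': 410.4096298788518, 'fy': 410.4096298788518, 'cx': 259.58986648721736, 'cy': 186.85905590487636, 'origin': array([0.46596198, 0.00433297, 1.00198562]), 'rotation': array([-0.04511329,  0.03372505,  0.71310323, -0.69879266])}
{'fx': 361.32193385902207, 'fy': 361.32193385902207, 'cx': 257.5459866496818, 'cy': 194.6879516964446, 'origin': array([-0.06938509,  0.69367971,  0.58894747]), 'rotation': array([-0.17556462,  0.46045122,  0.8107219 , -0.31605654])}
{'time': 0.1, 'joint_positions': array([ 1.11039839,  0.43518287,  0.02497315,  1.57400681, -0.01158448,
        1.13400444, -0.07508536]), 'qvel': array([ 2.01821227e-04, -3.30537304e-04,  8.80412923e-05, -1.51273966e-03,
       -1.11863165e-04,  8.79535440e-04, -4.97053643e-04]), 'joint_torque': array([ 1.47507111e-03, -6.69129968e+01,  9.86940600e-01, -3.15148830e+01,
       -6.05571130e-02,  3.72676877e-02,  5.11555743e-05]), 'position': array([ 0.21870802, -0.58509095,  0.29150474]), 'tool_rot': array([ 9.84044205e-01,  1.77922656e-01, -2.01098761e-04, -7.00079618e-04]), 'wrist_force': array([ 1.36667789,  0.30099089, -0.16096397]), 'ft_torque': array([-0.03549009, -0.02976075, -0.01924124]), 'grip_force': 0.0, 'grip_width': 0.09200542034748496}
```

View pics/t0.png

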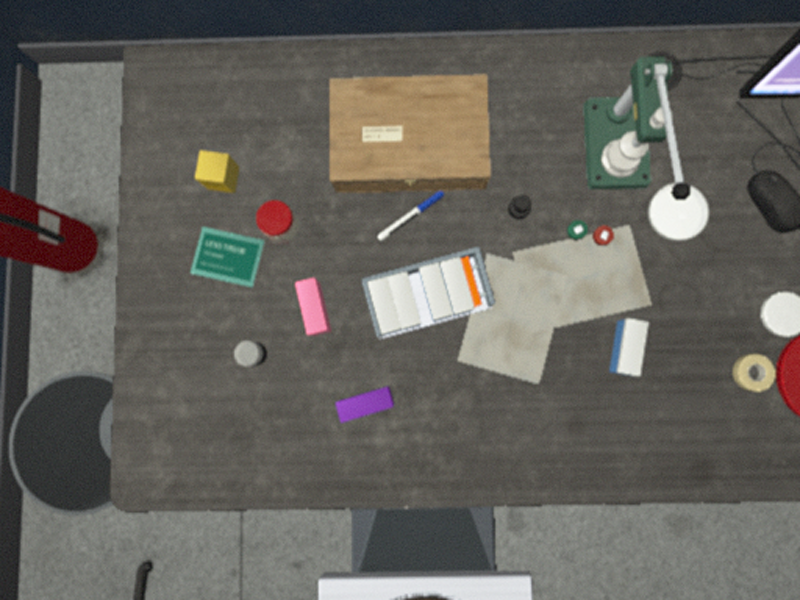

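View pics/s0.png

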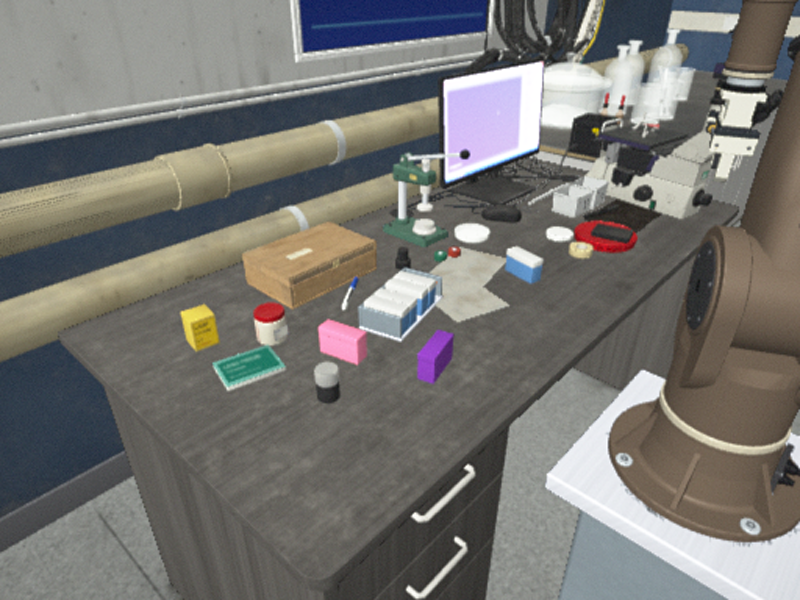

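The blue box with a white top at (630,347) in the enlarged top view is the only one standing alone in the right colours. The pink box at (312,306) and the purple one at (365,404) are decoys. The rack is at (428,293). I'll confirm this in an enlarged crop.

Run:
```python
import cv2,numpy as np
a=cv2.imread('pics/top0.png');b=cv2.imread('pics/scene0.png')
c=cv2.resize(a[150:225,225:325],(800,600),interpolation=2)  # rack x8
n=cv2.resize(a[195:250,380:425],None,fx=5.4,fy=5.4,interpolation=2)
s=cv2.resize(b[150:225,220:360],None,fx=5,fy=5,interpolation=2)
out=np.zeros((600,800,3),np.uint8)
out=cv2.resize(a[153:220,225:325],(800,536),interpolation=2)
cv2.imwrite('pics/c1.png',out)
o=np.zeros((600,720,3),np.uint8); o[:297,:243]=n; o[300:300+300,:]=cv2.resize(s,(720,386))[:300]
cv2.imwrite('pics/c2.png',o)
```

```text
(no output)
```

View pics/c1.png

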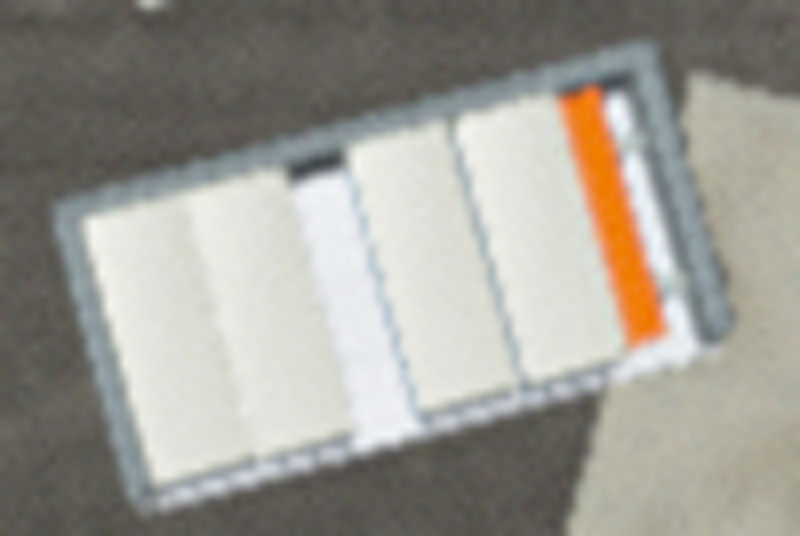

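View pics/c2.png

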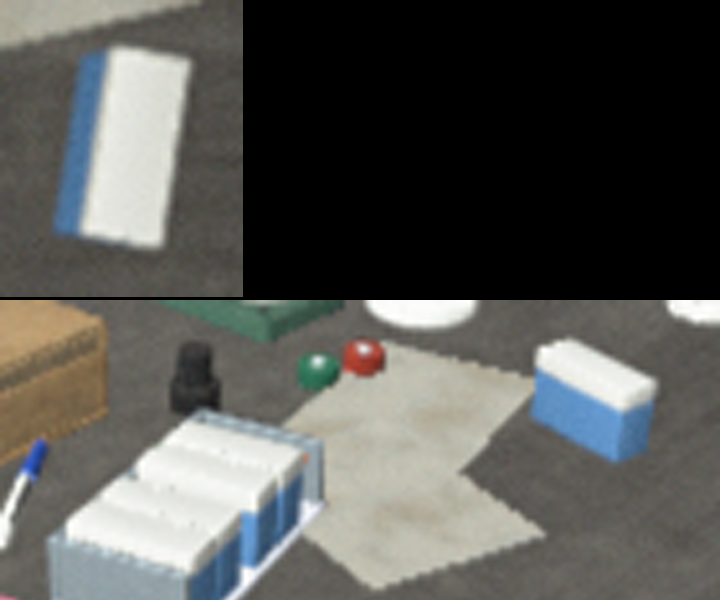

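Confirmed: in crop 2 the lone box has a blue body and a white top, with top corners at (110,45), (190,60), (163,247) and (80,235). In crop 1 the opening runs from the box 2 edge (288,168)-(352,437) to the box 3 edge (345,150)-(415,412).

```bash
cat > m.py <<'E'
from h import *
im=np.load('pics/top0.npy',allow_pickle=True).item()
def P(pts,s,ox,oy,z): return np.array([ray(im,ox+(x+.5)/s-.5,oy+(y+.5)/s-.5,z)[:2] for x,y in pts])
def fit(src,dst):
    src=np.array(src,float);a,b=src.mean(0),dst.mean(0)
    U,S,Vt=np.linalg.svd((src-a).T@(dst-b)); M=(U@Vt).T; t=b-M@a
    return M,t,np.degrees(np.arctan2(M[1,0],M[0,0])),np.abs(src@M.T+t-dst).max()
nb=P([(110,45),(190,60),(163,247),(80,235)],5.4,380,195,.052)
M,t,a,e=fit([(.04,.015),(.04,-.015),(-.04,-.015),(-.04,.015)],nb); print('new',t.round(4),a.round(1),e)
# boxes 1-2 as a pair 60x80, 3-4
p=P([(85,215),(288,168),(352,437),(150,485)],8,225,153,.057)
M1,t1,a1,e1=fit([(.04,.085),(.04,.025),(-.04,.025),(-.04,.085)],p); print('12',t1.round(4),a1.round(1),e1)
q=P([(348,150),(560,95),(625,355),(415,412)],8,225,153,.057)
k=P([(60,205),(650,40),(725,338),(140,508)],8,225,153,.049)
for n,x in(('12',p),('34',q),('cheek',k)): print(n,((x-t1)@M1).round(4).tolist())
# refine by blue/white new box in scene? 
sc=np.load('pics/scene0.npy',allow_pickle=True).item()
# crop2 lower: scale 720/140, offset (220,150), y0 300
s=720/140
for n,x,y,z in(('new top near-left',535,358,.052),('new top left-back',570,338,.052),('new right-back',655,380,.052),('new front',625,410,.052),('b1 fl',65,530,.057),('b4 top right',305,458,.057)):
    print(n,ray(sc,220+(x+.5)/s-.5,150+(y-300+.5)/s-.5,z).round(4))
print('nb',nb.round(4).tolist());print('p',p.round(4).tolist(),'q',q.round(4).tolist())
E
python3 m.py
```

```text
new [ 0.4851 -0.3127] -11.7 0.0028501549886383315
12 [ 0.5691 -0.0171] 12.3 0.00045385790134615245
12 [[0.0405, 0.0854], [0.0401, 0.0248], [-0.0403, 0.025], [-0.0402, 0.0848]]
34 [[0.0411, 0.0066], [0.0424, -0.0571], [-0.0356, -0.057], [-0.0375, 0.0057]]
cheek [[0.0462, 0.0922], [0.0533, -0.0876], [-0.0371, -0.0873], [-0.0456, 0.0895]]
new top near-left [ 0.5179 -0.2913  0.052 ]
new top left-back [ 0.518  -0.3343  0.052 ]
new right-back [ 0.4421 -0.317   0.052 ]
new front [ 0.4338 -0.2662  0.052 ]
b1 fl [0.5805 0.0842 0.057 ]
b4 top right [ 0.5359 -0.0717  0.057 ]
nb [[0.5284, -0.3043], [0.5213, -0.3378], [0.4425, -0.3217], [0.4482, -0.2871]]
p [[0.5905, 0.0749], [0.603, 0.0157], [0.5244, -0.0012], [0.5118, 0.0572]] q [[0.6079, -0.0019], [0.6228, -0.0639], [0.5465, -0.0804], [0.5313, -0.0195]]
```

```bash
cat > m2.py <<'E'
from h import *
im=np.load('pics/top0.npy',allow_pickle=True).item()
g=cv2.GaussianBlur(im['pixels'].astype(np.float32).mean(2),(0,0),.7)
def c8(x,y): return np.array([225+(x+.5)/8-.5,153+(y+.5)/8-.5])
def c5(x,y): return np.array([380+(x+.5)/5.4-.5,195+(y+.5)/5.4-.5])
def line(a,b,z,w=2.2,n=40,ch=None):
    I=g if ch is None else cv2.GaussianBlur(im['pixels'].astype(np.float32)@np.array(ch,np.float32),(0,0),.7)
    a,b=np.array(a),np.array(b);d=(b-a)/np.linalg.norm(b-a);nn=np.array([-d[1],d[0]]);s=np.linspace(-w,w,45);P=[]
    for f in np.linspace(.1,.9,n):
        q=a+f*(b-a)+s[:,None]*nn
        v=cv2.remap(I,q[:,0].astype(np.float32),q[:,1].astype(np.float32),1).ravel()
        e=np.abs(np.gradient(v)); e=np.where(e>.5*e.max(),e,0); P.append(a+f*(b-a)+nn*(e@s/e.sum()))
    W=np.array([ray(im,*p,z)[:2] for p in P])
    vx,vy,x,y=cv2.fitLine(W.astype(np.float32),cv2.DIST_HUBER,0,1e-4,1e-4).ravel()
    res=np.abs((W-[x,y])@[-vy,vx]).mean()
    return np.array([x,y]),np.degrees(np.arctan(vy/vx)),res
L={'base front':(c8(180,498),c8(690,358),.004),'back outer':(c8(80,203),c8(640,45),.049),
'left outer':(c8(62,220),c8(135,490),.049),'b1 left':(c8(88,225),c8(150,475),.057),'b2 right':(c8(290,180),c8(352,430),.057),
'b3 left':(c8(348,160),c8(412,402),.057),'b4 right/orange':(c8(563,105),c8(623,345),.057),'b12 front':(c8(160,482),c8(345,440),.057),'b34 front':(c8(425,408),c8(615,358),.057),
'new right':(c5(189,65),c5(164,240),.052),'new far':(c5(113,46),c5(186,59),.052),'new near':(c5(84,236),c5(160,247),.052),'new bot left':(c5(81,60),c5(57,230),0)}
for k,v in L.items():
    p,a,e=line(*v); print(k,p.round(4),round(a,1),'perp' if abs(a)>45 else '',(e*1000).round(2))
E
python3 m2.py
```

```text
base front [ 0.5282 -0.0276] -75.5 perp 0.51
back outer [ 0.6154 -0.0034] -75.4 perp 0.55
left outer [0.5505 0.0718] 14.8  0.34
b1 left [0.5507 0.0664] 14.3  0.15
b2 right [0.5646 0.006 ] 14.8  0.23
b3 left [ 0.5747 -0.008 ] 14.1  0.29
b4 right/orange [ 0.5832 -0.0736] 14.3  0.2
b12 front [0.5176 0.0262] -80.5 perp 0.85
b34 front [ 0.539 -0.05 ] -77.0 perp 0.38
new right [ 0.4798 -0.3287] -12.3  0.23
new far [ 0.5247 -0.3231] 77.9 perp 0.16
new near [ 0.445 -0.305] 78.6 perp 0.22
new bot left [ 0.4874 -0.2993] -12.0  0.27
```

```bash
cat >> h.py <<'E'
O=np.array([.5701,-.0158]); RY=14.5
def cs(a): a=np.radians(a); return np.array([[np.cos(a),-np.sin(a)],[np.sin(a),np.cos(a)]])
def rk(x,y): return O+cs(RY)@[x,y]       # rack -> world
def to(xy,z,yaw):   # TCP target -> delta in tool axes (cm), turn about tool z, tilt error
    s=r.get_state(); M=R.from_quat(s['tool_rot']).as_matrix()
    d=M.T@(np.append(xy,z)-s['position'])*100
    cur=np.degrees(np.arctan2(M[1,0],M[0,0])); t=(yaw-cur+180)%360-180
    T=cs(yaw); W=np.column_stack([np.append(T[:,0],0),[T[1,0],-T[0,0],0],[0,0,-1]])
    print('d cm',d.round(2),'yaw',cur.round(2),'rotvec',R.from_matrix(M.T@W).as_rotvec().round(3),'q',s['joint_positions'].round(2))
def box(): # held box in rack frame: assumes grasp at 28 mm behind centre
    s=r.get_state(); M=R.from_quat(s['tool_rot']).as_matrix(); a=np.degrees(np.arctan2(M[1,0],M[0,0]))
    h=cs(a)
    c={k:(cs(RY).T@(s['position'][:2]+h@v-O)*1000).round(1) for k,v in dict(L=(.068,.015),R=(.068,-.015),T=(-.012,0)).items()}
    print(c,'rel yaw',round(a-RY,2),'z',s['position'][2].round(4),'F',(cs(RY).T@s['wrist_force'][:2]).round(1),s['wrist_force'][2].round(1),'t',s['time'])
E
python3 -c "
from h import *
to([.4574,-.3084],.13,-12.1)"
```

```text
d cm [ 32.05 -17.54  16.17] yaw 20.5 rotvec [-0.001  0.001  0.569] q [ 1.11  0.44  0.02  1.57 -0.01  1.13 -0.08]
```

Request:
send_rows --linear '[[2.3,-1.25,1.15],[2.3,-1.25,1.15],[2.3,-1.25,1.15],[2.3,-1.25,1.15],[2.3,-1.25,1.15],[2.3,-1.25,1.15],[2.3,-1.25,1.15],[2.3,-1.25,1.15],[2.3,-1.25,1.15],[2.3,-1.25,1.15]]' --twist '[[0,0,0],[0,0,0],[0,0,0],[0,0,0],[0,0,0],[0,0,0],[0,0,0],[0,0,0],[0,0,0],[0,0,0]]' --claw 1

```text
time: 0.93
position: [0.391, -0.3866, 0.1765]
tool_rot: [0.984, 0.178, -0.0, -0.0]
wrist_force: [0.0, -0.0, -0.3]
grip_width: 0.0917
grip_force: 0.0
```

Request:
send_rows --linear '[[2.3,-1.25,1.15],[2.3,-1.25,1.15],[2.3,-1.25,1.15],[0,0,0],[0,0,0],[0,0,0],[0,0,0],[0,0,0],[0,0,0],[0,0,0]]' --twist '[[0,0,0],[0,0,0],[0,0,0],[0,0,0.095],[0,0,0.095],[0,0,0.095],[0,0,0.095],[0,0,0.095],[0,0,0.095],[0,0,0]]'

```text
time: 1.77
position: [0.442, -0.3283, 0.1425]
tool_rot: [0.994, -0.108, -0.0, -0.0]
wrist_force: [0.1, 0.6, 0.1]
grip_width: 0.0919
grip_force: 0.0
```

```bash
python3 -c "
from h import *
to([.4574,-.3084],.077,-12.1)
pic('top','t1');pic('scene','s1')
a=cv2.imread('pics/t1.png')[160:270,340:460];b=cv2.imread('pics/s1.png')[90:200,280:400]
cv2.imwrite('pics/v1.png',cv2.resize(np.hstack([a,b]),(800,367),interpolation=2))"
```

```text
d cm [ 1.08 -2.28  6.54] yaw -12.41 rotvec [-0.     0.001 -0.005] q [ 0.47  0.49  0.1   1.93 -0.07  0.73 -1.18]
```

View pics/v1.png

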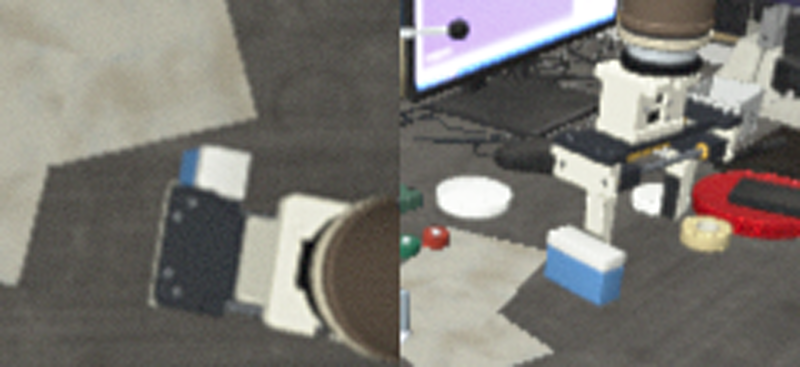

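The gripper is open above the box, at (215,245) in the left half of the picture. It is still about 2 cm short sideways, so I'll shift across and then go down.

Request:
send_rows --linear '[[0.54,-1.14,0],[0.54,-1.14,0],[0,0,1],[0,0,1.5],[0,0,1.5],[0,0,1.5],[0,0,1.04],[0,0,0],[0,0,0]]' --twist '[[0,0,0],[0,0,0],[0,0,0],[0,0,0],[0,0,0],[0,0,0],[0,0,0],[0,0,0],[0,0,0]]'

```text
time: 2.62
position: [0.4572, -0.3081, 0.0767]
tool_rot: [0.994, -0.106, -0.001, -0.0]
wrist_force: [0.4, 0.6, 0.3]
grip_width: 0.0917
grip_force: 0.0
```

```bash
python3 -c "
from h import *
to([.4574,-.3084],.077,-12.1)
pic('scene','s2');pic('top','t2')
a=cv2.imread('pics/t2.png')[160:270,340:460];b=cv2.imread('pics/s2.png')[90:200,280:400]
cv2.imwrite('pics/v2.png',cv2.resize(np.hstack([a,b]),(800,367),interpolation=2))"
```

```text
d cm [ 0.02  0.02 -0.03] yaw -12.12 rotvec [-0.     0.001 -0.   ] q [ 0.44  0.59  0.08  1.96 -0.08  0.59 -1.21]
```

View pics/v2.png

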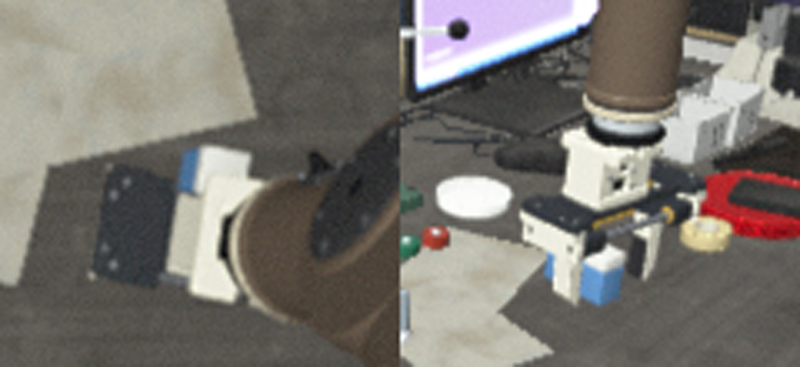

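The fingers straddle the box's near half, at (590,265) in the right half of the picture. Closing now.

Request:
send_rows --linear '[[0,0,0],[0,0,0],[0,0,0],[0,0,0],[0,0,0],[0,0,0],[0,0,0],[0,0,0],[0,0,0],[0,0,0]]' --twist '[[0,0,0],[0,0,0],[0,0,0],[0,0,0],[0,0,0],[0,0,0],[0,0,0],[0,0,0],[0,0,0],[0,0,0]]' --claw 0

```text
time: 3.55
position: [0.4574, -0.3084, 0.0773]
tool_rot: [0.994, -0.106, -0.0, -0.0]
wrist_force: [-0.5, 0.7, 0.7]
grip_width: 0.0302
grip_force: 27.4
```

Request:
send_rows --linear '[[0,0,0],[0,0,0],[0,0,0],[0,0,0],[0,0,-1],[0,0,-1.5],[0,0,-1.5],[0,0,-1],[0,0,0],[0,0,0]]' --twist '[[0,0,0],[0,0,0],[0,0,0],[0,0,0],[0,0,0],[0,0,0],[0,0,0],[0,0,0],[0,0,0],[0,0,0]]'

```text
time: 4.38
position: [0.4576, -0.3087, 0.1279]
tool_rot: [0.994, -0.106, 0.001, 0.0]
wrist_force: [0.3, -0.1, -2.6]
grip_width: 0.0302
grip_force: 29.9
```

Run:
```python
from h import *
box()
th=15; h=cs(RY+th); 
def tcp(x,y): return rk(x,y)-h@np.array([.068,-.015])
to(tcp(-.085,.013),.127,RY+th)
im=pic('top','t3');pic('scene','s3')
s=r.get_state();M=R.from_quat(s['tool_rot']).as_matrix();h=M[:2,:2]
for v in((.068,.015),(.068,-.015)):
    p=s['position'][:2]+M[:2,0]*v[0]-M[:2,1]*v[1]; print(np.round(proj(im,[*p,s['position'][2]-.025]),1))
a=cv2.imread('pics/t3.png')[185:245,370:430];b=cv2.imread('pics/s3.png')[110:170,310:370]
cv2.imwrite('pics/v3.png',cv2.resize(np.hstack([a,b]),(800,400),interpolation=2))
```

```text
{'L': array([-114.7, -272.5]), 'R': array([-128.2, -299.3]), 'T': array([-192.9, -250. ])} rel yaw -26.66 z 0.1279 F [ 0.3 -0.2] -2.6 t 4.3833
d cm [ -9.43 -24.95   0.07] yaw -12.16 rotvec [ 0.001 -0.001 -0.727] q [ 0.43  0.51  0.09  1.93 -0.07  0.7  -1.22]
[409. 202.]
[422.7 204.6]
```

View pics/v3.png

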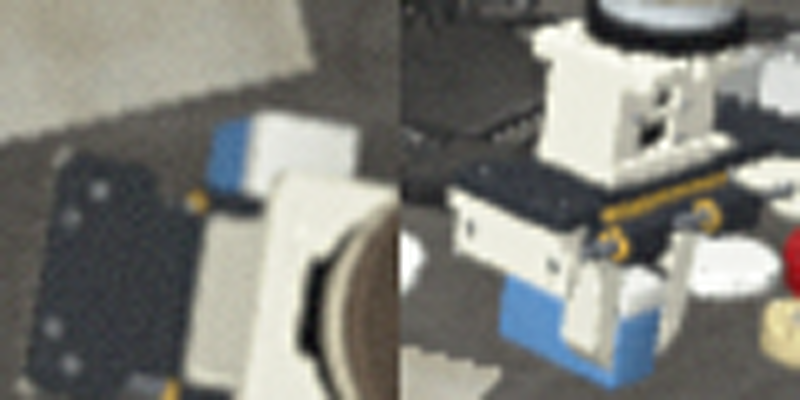

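The box is held straight, with its nose corner at (358,127) in the crop, within about 1.5 mm of where it should be. Moving to the front of the rack.

Request:
send_rows --linear '[[-1.05,-2.77,0],[-1.05,-2.77,0],[-1.05,-2.77,0],[-1.05,-2.77,0],[-1.05,-2.77,0],[-1.05,-2.77,0],[-1.05,-2.77,0],[-1.05,-2.77,0],[-1.05,-2.77,0]]' --twist '[[0,0,0],[0,0,0],[0,0,0],[0,0,0],[0,0,0],[0,0,0],[0,0,0],[0,0,0],[0,0,0]]'

```text
time: 5.23
position: [0.4166, -0.0437, 0.1267]
tool_rot: [0.994, -0.106, -0.001, 0.0]
wrist_force: [0.4, -0.1, -1.0]
grip_width: 0.0302
grip_force: 29.9
```

Request:
send_rows --linear '[[0,0,0],[0,0,0],[0,0,0],[0,0,0],[0,0,0],[0,0,0],[0,0,0],[0,0,0],[0,0,0],[0,0,0]]' --twist '[[0,0,-0.091],[0,0,-0.091],[0,0,-0.091],[0,0,-0.091],[0,0,-0.091],[0,0,-0.091],[0,0,-0.091],[0,0,-0.091],[0,0,0],[0,0,0]]'

```text
time: 6.07
position: [0.4172, -0.045, 0.1268]
tool_rot: [0.967, 0.254, -0.0, -0.0]
wrist_force: [-0.7, -0.1, -1.3]
grip_width: 0.03
grip_force: 29.9
```

```bash
cat > g.py <<'E'
from h import *
import sys
def goR(x,y,th,z): # target: R corner at rack x,y (mm), rel yaw th
    box(); h=cs(RY+th); to(rk(x/1000,y/1000)-h@np.array([.068,-.015]),z,RY+th)
if __name__=='__main__': goR(*map(float,sys.argv[1:5]))
E
python3 g.py -60 13 15 .084
```

```text
{'L': array([-93.5,  42. ]), 'R': array([-85.8,  13. ]), 'T': array([-167. ,    6.9])} rel yaw 14.87 z 0.1268 F [-0.6  0.1] -1.3 t 6.0667
d cm [2.49 0.68 4.28] yaw 29.37 rotvec [-0.001  0.001 -0.002] q [ 0.08  0.36 -0.12  2.23  0.08  0.56 -1.16]
```

Request:
send_rows --linear '[[0.4,0.1,0.6],[0.4,0.1,0.9],[0.4,0.1,0.9],[0.4,0.1,0.9],[0.4,0.1,0.6],[0.5,0.2,0.4],[0,0,0],[0,0,0],[0,0,0]]' --twist '[[0,0,0],[0,0,0],[0,0,0],[0,0,0],[0,0,0],[0,0,0],[0,0,0],[0,0,0],[0,0,0]]'

```text
time: 6.82
position: [0.4427, -0.0387, 0.0844]
tool_rot: [0.967, 0.255, -0.0, 0.0]
wrist_force: [-0.9, -0.2, -1.0]
grip_width: 0.03
grip_force: 29.9
```

```bash
python3 g.py -35 13 15 .084
python3 - <<'E'
from h import *
im=pic('top','t4');sc=pic('scene','s4')
s=r.get_state();M=R.from_quat(s['tool_rot']).as_matrix()
for n,i,(x0,y0) in(('top',im,(225,165)),('scene',sc,(205,160))):
  for v in((.068,.015),(.068,-.015)):
    p=s['position'][:2]+M[:2,0]*v[0]-M[:2,1]*v[1]; u=np.array(proj(i,[*p,s['position'][2]-.025])); print(n,u.round(1),((u-[x0,y0])*400/90).round())
a=cv2.imread('pics/t4.png')[165:255,225:315];b=cv2.imread('pics/s4.png')[160:250,205:295]
cv2.imwrite('pics/v4.png',cv2.resize(np.hstack([a,b]),(800,400),interpolation=2))
E
```

```text
{'L': array([-67.3,  41.9]), 'R': array([-59.5,  12.9]), 'T': array([-140.7,    6.6])} rel yaw 15.04 z 0.0844 F [-0.9 -0. ] -1.0 t 6.8167
d cm [2.37 0.62 0.04] yaw 29.54 rotvec [-0.     0.     0.001] q [ 0.04  0.47 -0.1   2.21  0.1   0.47 -1.19]
top [264.9 220.3] [177. 246.]
top [276.2 213.6] [227. 216.]
scene [272.4 194. ] [300. 151.]
scene [274.3 188.9] [308. 129.]
```

View pics/v4.png

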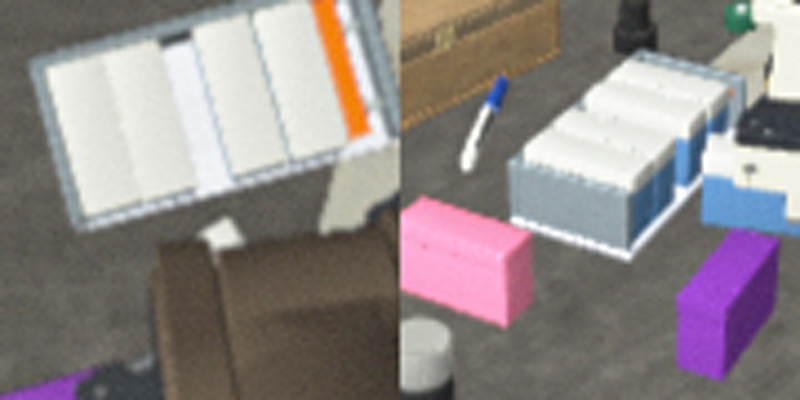

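The top view shows the leading corner at about (227,216). The front of the opening runs from (197,190) to (232,175), and the corner will enter it near the middle.

Request:
send_rows --linear '[[0.36,0.095,0.0],[0.36,0.095,0],[0.36,0.095,0],[0.36,0.095,0],[0.36,0.095,0],[0.36,0.095,0],[0,0,0],[0,0,0]]' --twist '[[0,0,0],[0,0,0],[0,0,0],[0,0,0],[0,0,0],[0,0,0],[0,0,0],[0,0,0]]'

```text
time: 7.58
position: [0.4645, -0.0329, 0.0843]
tool_rot: [0.967, 0.255, -0.0, 0.0]
wrist_force: [-0.6, -0.4, -1.5]
grip_width: 0.0301
grip_force: 29.9
```

```bash
python3 g.py -37 -5 15 .084
```

```text
{'L': array([-44.7,  42.1]), 'R': array([-36.9,  13.1]), 'T': array([-118.1,    6.8])} rel yaw 15.06 z 0.0843 F [-0.7 -0.2] -1.5 t 7.5833
d cm [-0.47  1.74  0.03] yaw 29.56 rotvec [0.    0.    0.001] q [ 0.03  0.49 -0.1   2.16  0.1   0.5  -1.19]
```

Request:
send_rows --linear '[[-0.05,0.19,0],[-0.05,0.19,0],[-0.05,0.19,0],[-0.05,0.19,0],[-0.05,0.19,0],[0,0,0]]' --twist '[[0,0,0],[0,0,0],[0,0,0],[0,0,0],[0,0,0],[0,0,0]]'

```text
time: 8.08
position: [0.4668, -0.043, 0.0843]
tool_rot: [0.967, 0.255, -0.0, 0.0]
wrist_force: [0.5, 0.2, -1.2]
grip_width: 0.0299
grip_force: 29.9
```

```bash
python3 g.py -37 -8 15 .084
```

```text
{'L': array([-45. ,  31.6]), 'R': array([-37.3,   2.7]), 'T': array([-118.4,   -3.6])} rel yaw 15.01 z 0.0843 F [0.5 0. ] -1.2 t 8.0833
d cm [-0.25  1.03  0.03] yaw 29.51 rotvec [0. 0. 0.] q [ 0.05  0.49 -0.1   2.15  0.1   0.51 -1.17]
```

Request:
send_rows --linear '[[-0.05,0.2,0],[-0.05,0.2,0],[-0.05,0.2,0],[-0.05,0.2,0],[-0.05,0.23,0],[0,0,0],[0,0,0]]' --twist '[[0,0,0],[0,0,0],[0,0,0],[0,0,0],[0,0,0],[0,0,0],[0,0,0]]'

```text
time: 8.67
position: [0.4675, -0.0514, 0.0839]
tool_rot: [0.967, 0.256, -0.002, -0.001]
wrist_force: [-7.0, 5.3, 3.1]
grip_width: 0.03
grip_force: 30.1
```

```bash
python3 g.py -27 -8 15 .084
python3 - <<'E'
from h import *
im=pic('top','t5');sc=pic('scene','s5')
a=cv2.imread('pics/t5.png')[155:225,225:315];b=cv2.imread('pics/s5.png')[155:225,215:305]
cv2.imwrite('pics/v5.png',cv2.resize(np.hstack([a,b]),(800,311),interpolation=2))
E
```

```text
{'L': array([-46.6,  23.5]), 'R': array([-38.7,  -5.4]), 'T': array([-119.8,  -11.9])} rel yaw 15.19 z 0.0839 F [-5.5  6.9] 3.1 t 8.6667
d cm [ 1.07  0.53 -0.02] yaw 29.69 rotvec [-0.003  0.003  0.003] q [ 0.08  0.49 -0.1   2.14  0.1   0.51 -1.15]
```

View pics/v5.png

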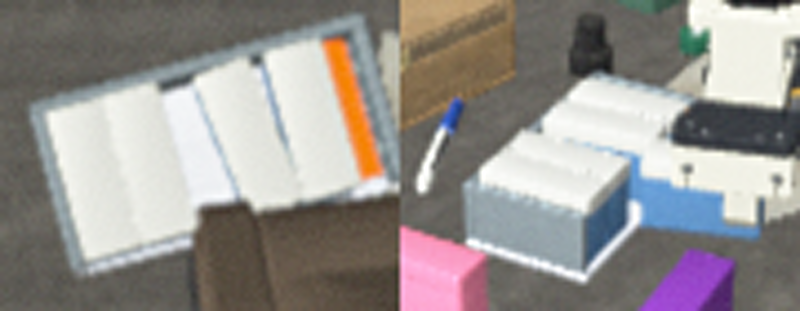

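Box 3 has yawed about 4° and now bears on box 4's front corner, so only its front has moved. I'll nudge a little more to clear box 2's corner, then go deeper, where box 3 will straighten.

Request:
send_rows --linear '[[-0.03,0.1,0],[-0.03,0.1,0],[-0.03,0.1,0],[0,0,0],[0,0,0],[0,0,0]]' --twist '[[0,0,0],[0,0,0],[0,0,0],[0,0,0],[0,0,0],[0,0,0]]'

```text
time: 9.27
position: [0.4678, -0.0545, 0.0837]
tool_rot: [0.967, 0.256, -0.002, -0.001]
wrist_force: [-9.3, 6.1, 2.9]
grip_width: 0.0299
grip_force: 30.1
```

```bash
python3 g.py -30 -8 15 .084
```

```text
{'L': array([-47. ,  20.5]), 'R': array([-39.2,  -8.5]), 'T': array([-120.3,  -15. ])} rel yaw 15.19 z 0.0837 F [-7.5  8.2] 2.9 t 9.2667
d cm [ 0.9   0.17 -0.03] yaw 29.69 rotvec [-0.003  0.004  0.003] q [ 0.08  0.5  -0.1   2.14  0.1   0.52 -1.15]
```

Request:
send_rows --linear '[[0.15,0.04,0],[0.15,0.04,0],[0.15,0.04,0],[0.15,0.04,0],[0,0,0],[0,0,0]]' --twist '[[0,0,0],[0,0,0],[0,0,0],[0,0,0],[0,0,0],[0,0,0]]'

```text
time: 9.77
position: [0.4733, -0.0533, 0.0833]
tool_rot: [0.967, 0.256, -0.003, -0.001]
wrist_force: [-8.1, 4.1, -2.3]
grip_width: 0.03
grip_force: 30.0
```

```bash
python3 g.py -30 -8 15 .084
python3 - <<'E'
from h import *
im=pic('top','t6');sc=pic('scene','s6')
a=cv2.imread('pics/t6.png')[155:225,225:315];b=cv2.imread('pics/s6.png')[155:225,215:305]
cv2.imwrite('pics/v6.png',cv2.resize(np.hstack([a,b]),(800,311),interpolation=2))
E
```

```text
{'L': array([-41.4,  20.2]), 'R': array([-33.5,  -8.8]), 'T': array([-114.7,  -15.2])} rel yaw 15.15 z 0.0833 F [-6.8  6. ] -2.3 t 9.7667
d cm [ 0.37 -0.   -0.07] yaw 29.65 rotvec [-0.004  0.005  0.003] q [ 0.08  0.5  -0.1   2.13  0.1   0.52 -1.15]
```

View pics/v6.png

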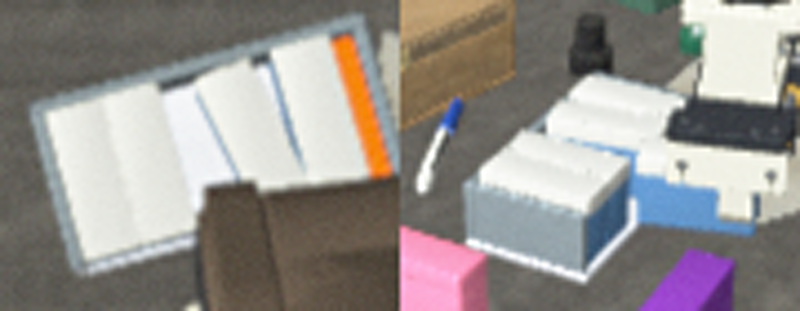

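In this picture box 3 is yawed about 7°, its left edge running (198,92)-(240,180). The plate, at (365,110), has been pushed, and L clears box 2. I've used my picture allowance, so the rest goes by force and numbers. Going deeper.

Request:
send_rows --linear '[[0.15,0.03,-0.02],[0.15,0.03,-0.02],[0.15,0.03,0],[0.15,0.03,0],[0.15,0.03,0],[0.15,0.03,0],[0,0,0],[0,0,0]]' --twist '[[0,0,0],[0,0,0],[0,0,0],[0,0,0],[0,0,0],[0,0,0],[0,0,0],[0,0,0]]'

```text
time: 10.53
position: [0.482, -0.0504, 0.0836]
tool_rot: [0.967, 0.256, -0.003, -0.001]
wrist_force: [-7.5, 4.5, -1.7]
grip_width: 0.03
grip_force: 30.0
```

```bash
python3 g.py -18 -8 8 .084; python3 g.py -18 -8 12 .084
```

```text
{'L': array([-32.3,  20.8]), 'R': array([-24.4,  -8.2]), 'T': array([-105.6,  -14.6])} rel yaw 15.15 z 0.0836 F [-6.1  6.2] -1.7 t 10.5333
d cm [ 0.87 -0.68 -0.04] yaw 29.65 rotvec [-0.004  0.006  0.125] q [ 0.07  0.51 -0.1   2.11  0.1   0.54 -1.15]
{'L': array([-32.3,  20.8]), 'R': array([-24.4,  -8.2]), 'T': array([-105.6,  -14.6])} rel yaw 15.15 z 0.0836 F [-6.1  6.2] -1.7 t 10.5333
d cm [ 0.72 -0.22 -0.04] yaw 29.65 rotvec [-0.004  0.006  0.055] q [ 0.07  0.51 -0.1   2.11  0.1   0.54 -1.15]
```

Request:
send_rows --linear '[[0.14,-0.11,0],[0.14,-0.11,0],[0.14,-0.11,0],[0.14,-0.12,0],[0.15,-0.12,0],[0.16,-0.12,0],[0,0,0],[0,0,0]]' --twist '[[0,0,0.02],[0,0,0.02],[0,0,0.02],[0,0,0.02],[0,0,0.02],[0,0,0.025],[0,0,0],[0,0,0]]'

```text
time: 11.2
position: [0.4873, -0.0401, 0.0838]
tool_rot: [0.981, 0.195, -0.003, -0.001]
wrist_force: [-4.9, 4.7, -1.6]
grip_width: 0.0301
grip_force: 30.0
```

```bash
python3 g.py -6 -7.5 0 .084
```

```text
{'L': array([-21. ,  21.6]), 'R': array([-16.8,  -8.1]), 'T': array([-98.1,  -4.4])} rel yaw 8.01 z 0.0838 F [-3.6  5.8] -1.6 t 11.2
d cm [ 1.35 -0.85 -0.02] yaw 22.51 rotvec [-0.002  0.005  0.14 ] q [ 0.02  0.51 -0.07  2.1   0.06  0.54 -1.26]
```

Forces are falling. Straightening while advancing.

Request:
send_rows --linear '[[0.15,-0.09,0],[0.15,-0.09,0],[0.15,-0.09,0],[0.15,-0.1,0],[0.15,-0.1,0],[0.15,-0.1,0],[0.15,-0.1,0],[0.15,-0.1,0],[0,0,0],[0,0,0]]' --twist '[[0,0,0.018],[0,0,0.018],[0,0,0.018],[0,0,0.018],[0,0,0.018],[0,0,0.018],[0,0,0.018],[0,0,0.014],[0,0,0],[0,0,0]]'

```text
time: 12.03
position: [0.4927, -0.0281, 0.083]
tool_rot: [0.992, 0.127, -0.006, -0.001]
wrist_force: [-16.1, 8.7, 2.3]
grip_width: 0.0299
grip_force: 30.1
```

```bash
python3 g.py 12 -6.5 0 .084
```

```text
{'L': array([-10. ,  22.5]), 'R': array([-10. ,  -7.5]), 'T': array([-90. ,   7.4])} rel yaw 0.07 z 0.083 F [-13.4  12.4] 2.3 t 12.0333
d cm [ 2.2  -0.1  -0.12] yaw 14.57 rotvec [-0.004  0.012  0.001] q [-0.03  0.52 -0.03  2.09  0.02  0.55 -1.39]
```

Resistance has risen to 13 N inward and 12 N sideways. I'll back off a few mm to unload it, then measure the row from the image.

Request:
send_rows --linear '[[-0.15,0,0],[-0.15,0,0],[-0.1,0,0],[-0.1,0,0],[0,0,0],[0,0,0]]' --twist '[[0,0,0],[0,0,0],[0,0,0],[0,0,0],[0,0,0],[0,0,0]]'

```text
time: 12.53
position: [0.4942, -0.0311, 0.0848]
tool_rot: [0.992, 0.125, 0.0, -0.0]
wrist_force: [-1.0, 4.9, -2.8]
grip_width: 0.0299
grip_force: 30.0
```

Run:
```python
from h import *
box()
im=pic('top','t7')
# rectify rack top plane z=.057: rows along x from +42 to -50, sample profiles along y
g=im['pixels'].astype(np.float32)
ys=np.arange(92,-92,-2)
for x in(38,25,10,-5,-20):
    uv=np.array([proj(im,[*rk(x/1000,y/1000),.057]) for y in ys],np.float32)
    v=cv2.remap(g,uv[:,0],uv[:,1],1)[:,0] if 0 else np.array([cv2.getRectSubPix(im['pixels'],(1,1),(float(a),float(b)))[0,0] for a,b in uv]).astype(int)
    # class: W white, b blueish, o orange, . dark, g grey
    def c(p):
        R_,G,B=p; 
        if R_-B>60: return 'o'
        m=p.mean()
        if B-R_>45:return 'B'
        if m>205 and B-R_>=0:return 'M'
        if m>185:return 'W'
        if B-R_>12:return 'b'
        return 'w' if m>150 else ('g' if m>95 else '.')
    print(x,''.join(c(p) for p in v))
```

```text
{'L': array([-9.3, 19.1]), 'R': array([ -9.3, -10.9]), 'T': array([-89.3,   4.2])} rel yaw -0.11 z 0.0848 F [0.2 5. ] -2.8 t 12.5333
38 gbbwWWWWWWWWWWWWWWWWWWWWWWWWWWWWWWwg..g...gg..gg.gwWWWWWWWWWWWWWWWWWWWWWWWWWWWWWWwooooogwbbg
25 gbbwWWWWWWWWWWWWWWWWWWWWWWWWWWWWWWWMMMMMMMMMMMMMMMMMWWWWWWWWWWWWWWWWWWWWWWWWWWWMWooooooowbbg
10 gbbwWWWWWWWWWWWWWWWWWWWWwgg............gwMMMMMMMMMWMWWWWWWWWWWWWWWWWWWWWWWWWWWWWWooooooowbbw
-5 gbbwWWWWWWWWWWWWWWWWwg.....................................................gggggggooo.......
-20 gbbwWWWWWWWWWWWWWWwg...................g....g...............................................
```

```bash
cat > prof.py <<'E'
from h import *
import itertools,sys
def prof(im,xs=(38,30,25,20,14)):
    ys=np.arange(92,-92,-1)
    def c(p):
        R_,G,B=map(int,p); m=(R_+G+B)/3
        return 'O' if R_-B>60 else 'blue' if B-R_>45 else 'metal' if m>205 and B>=R_ else 'W' if m>180 else 'grey' if B-R_>12 else 'w' if m>150 else 'dk'
    for x in xs:
        L=[c(cv2.getRectSubPix(im['pixels'],(1,1),tuple(map(float,proj(im,[*rk(x/1000,y/1000),.057]))))[0,0]) for y in ys]
        i=92;o=[]
        for k,gp in itertools.groupby(L):
            n=len(list(gp)); o.append(f'{k}{i}:{i-n+1}'); i-=n
        print(x,' '.join(o))
if __name__=='__main__':
    if len(sys.argv)>1: im=np.load(f'pics/{sys.argv[1]}.npy',allow_pickle=True).item()
    prof(im)
E
python3 prof.py t0; echo; python3 prof.py t7
```

```text
38 dk92:92 w91:91 grey90:87 w86:86 W85:25 w24:24 dk23:-7 w-8:-8 W-9:-69 w-70:-70 O-71:-81 dk-82:-83 w-84:-85 grey-86:-89 dk-90:-91
30 dk92:92 grey91:87 w86:86 W85:25 metal24:-9 W-10:-64 metal-65:-65 W-66:-69 O-70:-83 w-84:-85 grey-86:-89 dk-90:-91
25 dk92:92 grey91:87 w86:86 W85:24 metal23:-10 W-11:-65 metal-66:-66 W-67:-69 O-70:-83 w-84:-85 grey-86:-89 dk-90:-91
20 dk92:92 w91:91 grey90:87 w86:86 W85:40 w39:38 dk37:30 w29:26 W25:23 metal22:-9 W-10:-69 O-70:-83 w-84:-85 grey-86:-89 dk-90:-90 w-91:-91
14 dk92:92 grey91:87 w86:86 W85:42 w41:41 dk40:14 w13:13 W12:12 metal11:-6 W-7:-8 metal-9:-9 W-10:-69 O-70:-83 w-84:-85 grey-86:-88 dk-89:-90 w-91:-91Traceback (most recent call last):
  File "prof.py", line 15, in <module>
    if len(sys.argv)>1: im=np.load(f'pics/{sys.argv[1]}.npy',allow_pickle=True).item()
                           ~~~~~~~^^^^^^^^^^^^^^^^^^^^^^^^^^^^^^^^^^^^^^^^^^^^^
    fid = stack.enter_context(open(os.fspath(file), "rb"))
                              ~~~~^^^^^^^^^^^^^^^^^^^^^^^
FileNotFoundError: [Errno 2] No such file or directory: 'pics/t0.npy'
```

With the load off, the profile shows box 3 straight again: box 2's right face at y=+24, box 3's left face at −9.5, plate pushed 11.5 mm. Sliding in straight.

Request:
send_rows --linear '[[0.2,-0.03,0.02],[0.2,-0.03,0.02],[0.2,-0.03,0.02],[0.2,-0.03,0],[0.2,-0.03,0],[0.2,-0.03,0],[0,0,0]]' --twist '[[0,0,0],[0,0,0],[0,0,0],[0,0,0],[0,0,0],[0,0,0],[0,0,0]]'

```text
time: 13.17
position: [0.5061, -0.0266, 0.0843]
tool_rot: [0.992, 0.125, 0.001, 0.0]
wrist_force: [0.8, 1.0, -1.5]
grip_width: 0.0296
grip_force: 29.9
```

```bash
python3 g.py 12 -7.5 0 .084; python3 -c "
from prof import *
prof(pic('top','t8'),(38,30,22))"
```

```text
{'L': array([ 3.4, 20.3]), 'R': array([ 3.3, -9.7]), 'T': array([-76.7,   5.6])} rel yaw -0.15 z 0.0843 F [1.1 0.8] -1.5 t 13.1667
d cm [ 0.87 -0.2   0.03] yaw 14.35 rotvec [ 0.    -0.001 -0.003] q [-0.04  0.53 -0.02  2.06  0.02  0.55 -1.39]
38 dk92:92 grey91:87 w86:86 W85:43 w42:42 dk41:30 w29:28 dk27:-7 w-8:-8 W-9:-69 w-70:-70 O-71:-80 dk-81:-83 grey-84:-89 dk-90:-91
30 dk92:92 grey91:88 w87:86 W85:47 w46:45 dk44:16 W15:15 metal14:-9 W-10:-69 O-70:-82 w-83:-84 grey-85:-89 dk-90:-91
22 dk92:92 grey91:87 w86:86 W85:52 w51:51 dk50:-22 w-23:-27 W-28:-64 metal-65:-66 W-67:-69 O-70:-82 w-83:-84 grey-85:-89 dk-90:-90 w-91:-91
```

Request:
send_rows --linear '[[0.2,-0.05,0],[0.2,-0.05,0],[0.2,-0.05,0.03],[0.15,-0.05,0.04],[0,-0.05,0.04],[0,0,0],[0,0,0]]' --twist '[[0,0,0],[0,0,0],[0,0,0],[0,0,0],[0,0,0],[0,0,0],[0,0,0]]'

```text
time: 13.8
position: [0.5118, -0.0221, 0.083]
tool_rot: [0.992, 0.125, 0.0, -0.0]
wrist_force: [-0.5, 1.2, -2.2]
grip_width: 0.0299
grip_force: 29.9
```

```bash
python3 g.py 12 -6 0 .082; python3 -c "
from prof import *
im=pic('top','t9');prof(im,(38,30))
t=np.load('pics/top0.npy',allow_pickle=True).item()
print('purple',ray(t,365*.64,404*.64,.05))
s=r.get_state();print('tcp',s['position'])"
```

```text
{'L': array([10. , 23.3]), 'R': array([ 9.9, -6.7]), 'T': array([-70. ,   8.5])} rel yaw -0.12 z 0.083 F [-0.1  1.3] -2.2 t 13.8
d cm [ 0.2  -0.05  0.1 ] yaw 14.38 rotvec [-0.    -0.    -0.002] q [-0.04  0.54 -0.02  2.05  0.02  0.55 -1.4 ]
38 dk92:92 w91:91 grey90:87 w86:86 W85:54 w53:53 dk52:-5 W-6:-67 O-68:-78 dk-79:-81 grey-82:-89 dk-90:-91
30 dk92:92 grey91:87 w86:86 W85:58 w57:57 dk56:23 w22:21 dk20:-32 w-33:-37 W-38:-62 metal-63:-63 W-64:-66 O-67:-79 dk-80:-82 grey-83:-87 dk-88:-91
purple [0.40868483 0.08141784 0.05      ]
tcp [ 0.51173522 -0.02207575  0.08301001]
```

Inserted to 30 mm short of home, and the row is following. Releasing and backing away.

Request:
send_rows --linear '[[0,0,0],[0,0,0],[0,0,0],[0,0,0],[0,0,0],[0,0,0]]' --twist '[[0,0,0],[0,0,0],[0,0,0],[0,0,0],[0,0,0],[0,0,0]]' --claw 0.55

```text
time: 14.35
position: [0.5118, -0.0224, 0.0831]
tool_rot: [0.992, 0.125, 0.0, 0.0]
wrist_force: [0.0, -0.4, 0.4]
grip_width: 0.0504
grip_force: 0.0
```

Request:
send_rows --linear '[[-0.4,0,0],[-1,0,0],[-1,0,0],[-1,0,0],[-1,0,0],[-0.6,0,0],[0,0,0]]' --twist '[[0,0,0],[0,0,0],[0,0,0],[0,0,0],[0,0,0],[0,0,0],[0,0,0]]'

```text
time: 14.93
position: [0.4613, -0.0353, 0.083]
tool_rot: [0.992, 0.125, -0.001, 0.0]
wrist_force: [-0.7, 0.2, 0.3]
grip_width: 0.0508
grip_force: 0.0
```

Request:
send_rows --linear '[[0,0,0],[0,0,0],[0,0,0],[0,0,0],[0,0,0],[0,0,0],[0,0,0],[0,0,0],[0,0,0],[0,0,0]]' --twist '[[0,0,-0.112],[0,0,-0.112],[0,0,-0.112],[0,0,-0.112],[0,0,-0.112],[0,0,-0.112],[0,0,-0.112],[0,0,-0.112],[0,0,-0.112],[0,0,-0.112]]' --claw 0

```text
time: 15.77
position: [0.4638, -0.0346, 0.0831]
tool_rot: [0.772, 0.635, 0.0, 0.0]
wrist_force: [0.2, -0.2, 1.1]
grip_width: 0.0001
grip_force: 0.0
```

Request:
send_rows --linear '[[0,0,0],[0,0,0],[0,0,0],[0,0,0],[0,0,0],[0,0,0]]' --twist '[[0,0,-0.112],[0,0,-0.112],[0,0,-0.112],[0,0,-0.112],[0,0,0],[0,0,0]]'

```text
time: 16.27
position: [0.4635, -0.0348, 0.083]
tool_rot: [0.616, 0.788, 0.0, -0.0]
wrist_force: [-0.3, -0.1, -0.3]
grip_width: 0.0005
grip_force: 0.0
```

```bash
python3 -c "
from prof import *
im=pic('top','t10');prof(im,(38,30,15,0,-20,-36,-45,-60))
to(rk(-.095,.0095),.078,RY+90); s=r.get_state(); print((cs(RY).T@(s['position'][:2]-O)*1000).round(1), s['grip_width'],s['wrist_force'])"
```

```text
38 dk92:91 grey90:87 w86:86 W85:25 w24:24 dk23:-4 w-5:-5 W-6:-66 O-67:-78 dk-79:-82 grey-83:-89 dk-90:-91
30 dk92:91 grey90:87 w86:86 W85:25 metal24:-4 W-5:-5 metal-6:-7 W-8:-66 O-67:-79 dk-80:-81 grey-82:-88 dk-89:-91
15 dk92:92 grey91:88 w87:86 W85:25 metal24:-7 W-8:-66 O-67:-79 dk-80:-81 grey-82:-88 dk-89:-91
0 dk92:92 grey91:87 w86:85 W84:-65 O-66:-79 dk-80:-80 grey-81:-88 w-89:-89 dk-90:-91
-20 dk92:92 grey91:87 w86:86 W85:44 dk43:-35 W-36:-66 O-67:-79 w-80:-80 dk-81:-81 grey-82:-88 dk-89:-91
-36 dk92:91 grey90:88 w87:85 W84:43 w42:41 dk40:-32 w-33:-33 W-34:-38 w-39:-39 dk-40:-73 O-74:-78 dk-79:-81 grey-82:-88 dk-89:-90 w-91:-91
-45 dk92:85 w84:78 W77:76 w75:69 W68:66 w65:61 W60:56 w55:53 W52:47 w46:45 W44:39 w38:34 dk33:26 w25:25 W24:2 w1:-3 dk-4:-81 w-82:-91
-60 dk92:-88 w-89:-91
d cm [0.13 1.29 0.51] yaw 103.95 rotvec [ 0.   -0.   -0.01] q [ 0.31  0.53 -0.46  2.14  0.43  0.56 -0.22]
[-107.9    8.3] 0.0008318993226385902 [-0.05503621  0.42644091  0.01794678]
```

The row is straight and the new box spans y=+24.5 to −5.5. Now I'll line up the closed fingers on its front face and push.

Request:
send_rows --linear '[[0.06,0.3,0.25],[0.06,0.3,0.25],[0,0.2,0],[0,0.2,0],[0,0.2,0],[0,0.2,0],[0,0.2,0],[0,0.2,0],[0,0.2,0],[0,0.2,0]]' --twist '[[0,0,-0.01],[0,0,0],[0,0,0],[0,0,0],[0,0,0],[0,0,0],[0,0,0],[0,0,0],[0,0,0],[0,0,0]]'

```text
time: 17.15
position: [0.4835, -0.0282, 0.0779]
tool_rot: [0.61, 0.792, -0.001, -0.001]
wrist_force: [-5.5, -1.2, 5.1]
grip_width: 0.0006
grip_force: 2.6
```

Request:
send_rows --linear '[[0,0.2,0],[0,0.2,0],[0,0.2,0],[0,0.2,0],[0,0.2,0],[0,0,0]]' --twist '[[0,0,0],[0,0,0],[0,0,0],[0,0,0],[0,0,0],[0,0,0]]'

```text
time: 17.65
position: [0.4947, -0.0252, 0.078]
tool_rot: [0.61, 0.792, 0.0, 0.0]
wrist_force: [-0.4, -0.7, -1.0]
grip_width: 0.0002
grip_force: 0.4
```

```bash
cat > st.py <<'E'
from h import *
s=r.get_state(); print('tcp rack',(cs(RY).T@(s['position'][:2]-O)*1000).round(1),'F',(cs(RY).T@s['wrist_force'][:2]).round(1),s['wrist_force'][2].round(1),s['time'])
E
python3 st.py; python3 -c "
from prof import *
prof(pic('top','t11'),(38,32,26,20))"
```

```text
tcp rack [-75.4   9.8] F [-0.5 -0.6] -1.0 17.65
38 dk92:92 w91:91 grey90:87 w86:86 W85:25 w24:24 dk23:-4 w-5:-5 W-6:-66 O-67:-78 dk-79:-82 grey-83:-89 dk-90:-91
32 dk92:92 w91:91 grey90:87 w86:86 W85:25 metal24:-7 W-8:-66 O-67:-79 dk-80:-81 grey-82:-88 dk-89:-91
26 dk92:91 grey90:87 w86:86 W85:44 w43:43 dk42:-29 w-30:-30 W-31:-65 O-66:-79 dk-80:-81 grey-82:-89 dk-90:-91
20 dk92:91 grey90:87 w86:86 W85:47 w46:46 dk45:-32 W-33:-42 w-43:-45 dk-46:-66 O-67:-79 w-80:-81 grey-82:-89 dk-90:-90 w-91:-91
```

Request:
send_rows --linear '[[0,0.15,0],[0,0.15,0],[0,0.15,0],[0,0.15,0],[0,0.15,0],[0,0.15,0],[0,0.15,0],[0,0,0]]' --twist '[[0,0,0],[0,0,0],[0,0,0],[0,0,0],[0,0,0],[0,0,0],[0,0,0],[0,0,0]]'

```text
time: 18.37
position: [0.5046, -0.0226, 0.0781]
tool_rot: [0.61, 0.792, 0.0, 0.0]
wrist_force: [-0.5, 0.3, -0.3]
grip_width: 0.0005
grip_force: 0.2
```

```bash
python3 st.py; python3 -c "
from prof import *
prof(pic('top','t12'),(40,38,35,32))"
```

```text
tcp rack [-65.2   9.8] F [-0.4  0.4] -0.3 18.3667
40 dk92:92 grey91:86 W85:27 w26:25 dk24:11 grey10:7 dk6:-6 w-7:-8 W-9:-24 w-25:-25 W-26:-54 w-55:-56 dk-57:-81 grey-82:-88 dk-89:-91
38 dk92:92 grey91:87 w86:86 W85:41 w40:37 dk36:31 w30:29 dk28:-9 w-10:-13 dk-14:-20 w-21:-22 dk-23:-27 w-28:-28 W-29:-49 w-50:-50 dk-51:-68 O-69:-78 dk-79:-81 grey-82:-89 dk-90:-91
35 dk92:91 grey90:87 w86:86 W85:46 w45:45 dk44:-30 w-31:-31 W-32:-39 w-40:-42 dk-43:-67 O-68:-79 dk-80:-81 grey-82:-89 dk-90:-91
32 dk92:92 grey91:87 w86:86 W85:47 w46:46 dk45:-31 w-32:-32 W-33:-35 w-36:-36 dk-37:-68 O-69:-79 dk-80:-81 grey-82:-88 dk-89:-91
```

Request:
send_rows --linear '[[0,0.1,0],[0,0.1,0],[0,0.1,0],[0,0.1,0]]' --twist '[[0,0,0],[0,0,0],[0,0,0],[0,0,0]]'

```text
time: 18.75
position: [0.5079, -0.0217, 0.078]
tool_rot: [0.61, 0.792, -0.0, -0.0]
wrist_force: [-2.0, 0.1, 1.8]
grip_width: 0.0003
grip_force: 1.2
```

```bash
python3 st.py
```

```text
tcp rack [-61.7   9.8] F [-1.9  0.6] 1.8 18.75
```

Request:
send_rows --linear '[[0,0.1,0],[0,0.1,0],[0,0.1,0]]' --twist '[[0,0,0],[0,0,0],[0,0,0]]'

```text
time: 19.0
position: [0.511, -0.0209, 0.078]
tool_rot: [0.61, 0.792, -0.0, 0.0]
wrist_force: [-1.9, -1.3, 1.7]
grip_width: 0.0006
grip_force: 1.2
```

```bash
python3 st.py
```

```text
tcp rack [-58.5   9.8] F [-2.1 -0.8] 1.7 19.0
```

Request:
send_rows --linear '[[0,0.1,0],[0,0.1,0]]' --twist '[[0,0,0],[0,0,0]]'

```text
time: 19.17
position: [0.5123, -0.0206, 0.078]
tool_rot: [0.61, 0.792, -0.001, -0.0]
wrist_force: [-7.3, -2.5, 7.3]
grip_width: 0.0001
grip_force: 4.0
```

```bash
python3 st.py
```

```text
tcp rack [-57.1   9.8] F [-7.7 -0.6] 7.3 19.1667
```

Request:
send_rows --linear '[[0,0.05,0],[0,0,0]]' --twist '[[0,0,0],[0,0,0]]'

```text
time: 19.33
position: [0.5123, -0.0206, 0.0779]
tool_rot: [0.61, 0.792, -0.001, -0.001]
wrist_force: [-6.1, -1.8, 6.3]
grip_width: 0.0002
grip_force: 3.5
```

```bash
python3 st.py
```

```text
tcp rack [-57.1   9.8] F [-6.4 -0.2] 6.3 19.3333
```

Request:
send_rows --linear '[[0,0.08,-0.04],[0,0.07,-0.04],[0,0,0]]' --twist '[[0,0,0],[0,0,0],[0,0,0]]'

```text
time: 19.58
position: [0.5124, -0.0203, 0.0781]
tool_rot: [0.61, 0.792, -0.002, -0.002]
wrist_force: [-7.9, -1.3, 1.6]
grip_width: 0.0005
grip_force: 4.5
```

```bash
python3 st.py
```

```text
tcp rack [-57.   10.1] F [-8.   0.7] 1.6 19.5833
```

Request:
send_rows --linear '[[0,0.08,0],[0,0.07,0],[0,0,0]]' --twist '[[0,0,0],[0,0,0],[0,0,0]]'

```text
time: 19.83
position: [0.5125, -0.0203, 0.078]
tool_rot: [0.61, 0.792, -0.003, -0.002]
wrist_force: [-15.1, -3.2, 8.0]
grip_width: 0.0005
grip_force: 7.4
```

```bash
python3 st.py
```

```text
tcp rack [-56.9  10.1] F [-15.4   0.7] 8.0 19.8333
```

Request:
send_rows --linear '[[0,-0.05,-0.03],[0,0,0],[0,0,0]]' --twist '[[0,0,0],[0,0,0],[0,0,0]]'

```text
time: 20.08
position: [0.5125, -0.0203, 0.0781]
tool_rot: [0.61, 0.792, -0.003, -0.002]
wrist_force: [-11.5, -1.5, 3.2]
grip_width: 0.0004
grip_force: 5.6
```

```bash
python3 st.py
```

```text
tcp rack [-56.9  10.1] F [-11.5   1.4] 3.2 20.0833
```

Steady at about 12 N. Holding for just over a second.

Request:
send_rows --linear '[[0,0.01,0],[0,0,0],[0,0,0],[0,0,0],[0,0,0],[0,0,0],[0,0,0]]' --twist '[[0,0,0],[0,0,0],[0,0,0],[0,0,0],[0,0,0],[0,0,0],[0,0,0]]'

```text
time: 20.67
position: [0.5125, -0.0203, 0.0781]
tool_rot: [0.61, 0.792, -0.003, -0.002]
wrist_force: [-11.1, -1.1, 3.0]
grip_width: 0.0002
grip_force: 5.8
```

Request:
send_rows --linear '[[0,0,0],[0,0,0],[0,0,0],[0,0,0],[0,0,0],[0,0,0],[0,0,0]]' --twist '[[0,0,0],[0,0,0],[0,0,0],[0,0,0],[0,0,0],[0,0,0],[0,0,0]]'

```text
time: 21.25
position: [0.5125, -0.0203, 0.0781]
tool_rot: [0.61, 0.792, -0.003, -0.002]
wrist_force: [-11.9, -1.9, 3.3]
grip_width: 0.0004
grip_force: 5.8
```

```bash
python3 st.py
```

```text
tcp rack [-56.9  10. ] F [-12.    1.1] 3.3 21.25
```

Request:
send_rows --linear '[[0,-0.15,0],[0,-0.15,0],[0,-0.3,0],[0,-1,0],[0,-2,0],[0,-2,0],[0,-2,-1],[0,0,-2],[0,0,-2],[0,0,-2]]' --twist '[[0,0,0],[0,0,0],[0,0,0],[0,0,0],[0,0,0],[0,0,0],[0,0,0],[0,0,0],[0,0,0],[0,0,0]]'

```text
time: 22.08
position: [0.4417, -0.0392, 0.1501]
tool_rot: [0.61, 0.792, 0.0, 0.0]
wrist_force: [-0.2, -0.2, -0.1]
grip_width: 0.0003
grip_force: 0.0
```

Request:
send_rows --linear '[[-2.5,0,-1],[-2.5,0,-1],[-2.5,0,-1],[-2.5,0,-1],[-2.5,0,-1],[-2.5,0,-1],[-2.5,0,0],[-2.5,0,0],[0,0,0],[0,0,0]]' --twist '[[0,0,0],[0,0,0],[0,0,0],[0,0,0],[0,0,0],[0,0,0],[0,0,0],[0,0,0],[0,0,0],[0,0,0]]'

```text
time: 22.92
position: [0.4931, -0.2338, 0.209]
tool_rot: [0.611, 0.791, 0.0, 0.0]
wrist_force: [0.2, 1.6, -0.7]
grip_width: 0.0001
grip_force: 0.0
```

```bash
python3 -c "
from prof import *
im=pic('top','t13');prof(im,(38,30,0,-30))
t=np.load('pics/top0.npy',allow_pickle=True).item()
# front/back edge of white tops along x for each box, before and after
def edge(im,y):
    xs=np.arange(-60,56,.5); v=np.array([cv2.getRectSubPix(im['pixels'],(1,1),tuple(map(float,proj(im,[*rk(x/1000,y/1000),.057]))))[0,0].mean() for x in xs])
    w=xs[v>165]; return w.min(),w.max(),[int(k) for k in v[24:50:3]]
for n,ys in(('before',(75,70,45,40,-2,-15,-40,-50)),):
    for y in ys: print(n,y,edge(t,y))
for y in (80,75,65,50,45,35,20,10,0,-10,-20,-30,-40,-50,-60): print('after',y,edge(im,y))
d=cv2.absdiff(im['pixels'],t['pixels']).max(2)
n,l,s,c=cv2.connectedComponentsWithStats((cv2.GaussianBlur(d,(0,0),1)>35).astype(np.uint8))
print(s[1:][s[1:,4]>8].tolist())
"
```

```text
38 dk92:91 w90:89 grey88:87 w86:86 W85:-66 O-67:-78 dk-79:-81 grey-82:-88 dk-89:-91
30 dk92:91 grey90:87 w86:86 W85:-66 O-67:-78 dk-79:-81 grey-82:-89 dk-90:-91
0 dk92:92 grey91:87 w86:85 W84:-65 O-66:-78 dk-79:-80 grey-81:-88 dk-89:-91
-30 dk92:92 grey91:87 w86:86 W85:-65 O-66:-78 dk-79:-81 grey-82:-87 dk-88:-91
before 75 (np.float64(-45.0), np.float64(43.0), [104, 137, 173, 196, 189, 166, 182, 203, 223])
before 70 (np.float64(-45.0), np.float64(42.5), [98, 122, 165, 188, 194, 176, 179, 208, 220])
before 45 (np.float64(-44.5), np.float64(42.0), [99, 125, 163, 182, 181, 178, 187, 212, 224])
before 40 (np.float64(-45.5), np.float64(42.5), [99, 140, 176, 194, 182, 170, 189, 208, 222])
before -2 (np.float64(-45.5), np.float64(43.0), [105, 143, 178, 195, 185, 171, 191, 211, 227])
before -15 (np.float64(-45.0), np.float64(42.0), [103, 133, 169, 183, 177, 171, 179, 207, 217])
before -40 (np.float64(-44.0), np.float64(41.5), [105, 131, 157, 167, 158, 167, 187, 212, 223])
before -50 (np.float64(-60.0), np.float64(42.0), [175, 174, 180, 178, 169, 169, 184, 210, 217])
after 80 (np.float64(-44.
[... 1015 characters left out ...]
-30 (np.float64(-45.5), np.float64(43.0), [107, 145, 185, 217, 204, 185, 171, 197, 217])
after -40 (np.float64(-45.5), np.float64(43.0), [109, 140, 177, 197, 192, 182, 182, 211, 226])
after -50 (np.float64(-60.0), np.float64(43.0), [177, 181, 197, 199, 191, 170, 175, 206, 220])
after -60 (np.float64(-60.0), np.float64(43.5), [182, 192, 208, 215, 210, 192, 193, 206, 218])
[[363, 161, 69, 89, 2557], [293, 163, 19, 35, 355], [260, 171, 9, 6, 42], [421, 177, 5, 6, 15], [425, 187, 5, 4, 14], [469, 186, 43, 80, 1749], [441, 203, 2, 8, 14], [270, 204, 7, 4, 18], [474, 214, 4, 3, 10], [378, 219, 3, 4, 11], [456, 230, 4, 16, 33], [383, 236, 9, 21, 71], [386, 261, 8, 10, 44], [458, 321, 54, 63, 2849]]
```

The five boxes are packed tight and level, with their back edges within 1 mm of each other and the plate pushed about 8 mm. The image shows no change at the canister, jar or eyepiece. Handing in.

```bash
python3 -c "
from station import r
print(r.finish_job())"
```

```text
the job is handed in; nothing more can be done
None
```

The slide box is filed between boxes 2 and 3, pushed home, held against the back wall at about 12 N for just over a second, and released. In the last top-camera measurement all five boxes were straight and home, and the canister, jar and eyepiece had not moved. The job is handed in; the hand-in call returned no verdict.

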